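# Shut the case of balance weights

### The job

Two open cases stand on the lab bench. Lower the hinged lid of the one that holds the brass balance weights until it is fully closed, without slamming it. Leave the lid of the other case, with the white-capped vials, open as it is, and leave the glass beaker standing where it is.

Things in the scene. Friction and masses are not known exactly. Their poses are not given: they have to be found in the camera images.
- weight_case: To close: fixed grey case with nine round brass weights in dark foam; 100 mm deep (its x), 120 wide (y), 50 high. Origin: centre of its underside; z up; its -x side is the front, turned any way. The lid's hinge runs along y at x = +50, z = 50 mm. It, the vial case (alike in shape and colour) and the beaker stand side by side in any order, about 300 mm apart.
- weight_lid (a joint): Blue flat lid of the weight case, rad: 0 = shut, its top 60 mm above the bench; 1.57 = upright; stops at 1.6. Starts 1.25 to 1.5, over the hinge side; closes towards the case's front. 10 mm thick, 120 wide, 100 from hinge to front edge, plus a black tab 12 long, 40 wide, 8 thick mid-edge. 0.12 to 0.2 kg; a stiff hinge keeps it at any angle; about 0.5 to 2 N at the edge moves it.
- vial_lid (a joint): Lid of the other case, of the same size and make, which holds twelve white-capped vials in foam. Same meaning of values and the same starts, 1.25 to 1.5 rad. To be left open.
- beaker: Loose empty glass beaker, 70 mm across, 95 high, 0.12 kg, standing on the bench in the same row as the cases. Origin: centre of its underside. To be left standing. (A brown reagent bottle, 60 mm across, 130 high, stands farther right.)
Things that resemble listed ones, but are neither listed nor needed, are in the scene too. Leave any brown look-alike of the weight_case alone. Leave any red look-alike of the part that bears vial_lid alone.

How it is judged:
By the outcome, as a careful person would: the job done as asked, in the order asked, and still so for the second after the job is handed in, with the robot touching nothing.
It also fails if it takes over 35 s, if anything falls off the work surface, if the arm or the gripper's body presses on something with over 40 N, if the wrist force passes 120 N, or if a joint passes its speed limit or range.

### The arm

A 7-joint arm with a two-finger parallel gripper is mounted at the origin on the work surface. World frame = base frame: x ahead of the robot, y to its left, z up, the work surface at z = 0. Lengths are in m, angles in rad, forces in N, time in s.
With the tool pointing down it reaches from about 0.425 to 0.925 m from the base axis. Payload 6.8 kg.
Tool frame: the origin (TCP) lies between the finger pads; the fingertips stand 14 mm ahead of it and the grasp point (between the pads) lies 5 mm behind it; z points along the fingers, y is the line along which they close (so a half turn about z gives the same grasp; the last joint's range is limited). The gripper opens to 85 mm and grips with 20 to 120 N. Pads are 22 mm wide; open, the fingers measure 114 mm over their backs; the gripper's body (76 mm by 85 mm) begins 54 mm behind the grasp point. The pads swing forward as they close: fully open they stand 13 mm farther back than shut.
Start: joints at [-1.436, 0.477, 0.022, 1.555, -0.011, 1.109, -0.083], TCP at [0.162, 0.655, 0.245] pointing down, gripper open.
Joint ranges: [-2.96, 2.96], [-0.34, 2.1], [-1.41, 1.46], [0.24, 2.44], [-1.37, 4.51], [0.17, 1.92], [-2.96, 2.96]. Speed limits (rad/s): [2.39, 2.39, 3.14, 3.14, 3.14, 3.14, 3.14].

### API

Orientations are given as a rotation vector (axis times angle).
In Python, from bench import r, eyes, ticket gives the robot as it stands. The module is installed in compiled form; this text tells all that it offers.
- The arm moves only by the tool arm_command, never from a script. Its argument "plan" is text: rows parted by semicolons, each of 4 numbers parted by spaces: the shift along the tool's x, y, z in m, then the turn about the tool's z in degrees. In form: tx ty tz yaw; .... A call has 1 to 20 rows; each row shifts and turns the commanded pose from where the row before left it, along the tool's axes as they then stand; what a row does not reach is not made up. A row lasts 1/8 s, in which the tool goes at most 62.5 mm and 10.7 degrees, less where a joint would pass 70% of its speed; a pose out of reach is approached as far as the arm can. A call is refused whole if a number of a shift passes 0.0625 or a number of a turn 10.7, either way. A call with a gripper value outside its range is refused whole. "hand" is the closure, from -1 (fully open) to 1 (shut), set as the call begins (left out, the last holds). The fingers move at their own pace and stop on an object; "grip_force" is the grip in N (left out, the last holds). Time passes only in rows, so rows that do not move let the fingers close. It gives the time, the measured TCP pose, the force, the opening and the grip force at its end, in the units of the state.
- r.get_obs(): the state, without advancing time (a new reading comes with each control period).
- eyes.grab_frame(name): name is "scene" or "top" or "wrist"; returns (picture, depth): 384x512x3 uint8, red, green, blue; 384x512 float32, m along the optical axis (not along the pixel's ray), 0 where there is no reading.
- eyes.calibration(name): a dict with "fov_y" (degrees; the focal length in pixels is half the picture's height over the tangent of half this angle, whatever the lens; pixels are square), "cx", "cy" (the principal point, pixels), "origin" and "attitude" of the camera in the world; the wrist camera has in their place "tool_from_camera" (4x4, takes a point from camera to tool coordinates, whose origin is the TCP and whose axes are the flange's). Camera axes: x right, y up, looking along -z (the intrinsics and any distortion apply to the point x, -y, -z); pixel columns grow to the right and rows downward; lengths in m; the calibration is good to about 2 mm. A picture is of the moment at which its call begins: read the wrist's pose just before it. calibration takes no time and is no camera call.
- ticket.hand_in(): hands the job in; it is judged then, once.
The state is a dict: "clock": time; "joints": joint angles; "qvel": joint speeds; "tau": joint torques, N m; "tcp_pos": TCP position; "orientation": TCP orientation; "contact_force": force on the tool from outside, world axes, zero at the start; "moment": the same for the moment, N m; "grip_width": finger opening in m; "gripper_force": force on a finger pad.
Only numpy, scipy, OpenCV 4.12 (cv2) and the standard library are available. Lean on these libraries where they do the work, as an engineer would, in place of code of your own. Each camera call takes 0.05 s, during which the arm holds its last target. There are 200 camera calls.

## Working session

There is one attempt and no reset: what is moved stays moved. The work goes in short steps, Python scripts to look and compute and a tool call to move; the robot and the scene stay as the last step left them, time stands still between calls to the robot, and variables do not carry over. Pictures are saved under pics/ and viewed, at most 10 in all, crops included, and the job is handed in when it is done.

Besides the shell and the picture viewer there is one more tool, called after ">>>" as name(argument=value, ...) on one line, values as JSON. arm_command: Moves the arm, as the interface text tells. Its arguments: {"type":"object","properties":{"plan":{"type":"string"},"hand":{"type":"number"},"grip_force":{"type":"number"}},"required":["plan"]}

```bash
mkdir -p pics
cat > h.py <<'E'
import numpy as np,cv2
from bench import r,eyes,ticket
from scipy.spatial.transform import Rotation as R
def grab(n,save=None):
    o=r.get_obs(); p,d=eyes.grab_frame(n); c=eyes.calibration(n)
    if save: cv2.imwrite('pics/'+save,p[:,:,::-1])
    np.savez('last_%s.npz'%n,p=p,d=d,pos=o['tcp_pos'],ori=o['orientation'])
    return p,d,c
def world(n,u,v,d=None):
    z=np.load('last_%s.npz'%n); c=eyes.calibration(n)
    f=192/np.tan(np.radians(c['fov_y'])/2)
    u=np.asarray(u);v=np.asarray(v)
    D=z['d'][v.astype(int),u.astype(int)] if d is None else d
    X=np.stack([(u-c['cx'])/f*D,-(v-c['cy'])/f*D,-D],-1)
    if 'tool_from_camera' in c:
        T=np.array(c['tool_from_camera']); X=X@T[:3,:3].T+T[:3,3]
        return X@R.from_rotvec(z['ori']).as_matrix().T+z['pos']
    A=np.array(c['attitude']); A=R.from_rotvec(A).as_matrix() if A.shape==(3,) else A[:3,:3] if A.ndim==2 else R.from_quat(A).as_matrix()
    return X@A.T+np.array(c['origin'])
E
python3 - <<'E'
from h import *
for n in('scene','top'):
    p,d,c=grab(n,n+'0.png'); print({k:np.round(v,4) if not isinstance(v,str) else v for k,v in c.items()})
print({k:np.round(v,3) for k,v in r.get_obs().items()}, eyes.calibration('wrist'))
a=cv2.imread('pics/scene0.png');b=cv2.imread('pics/top0.png')
E
```

```text
{'fov_y': np.float64(55.3917), 'cx': np.float64(258.0738), 'cy': np.float64(188.0059), 'origin': array([ 0.871 , -0.4932,  0.6703]), 'attitude': array([0.7666, 0.2273, 0.527 ])}
{'fov_y': np.float64(44.1363), 'cx': np.float64(251.6189), 'cy': np.float64(195.6324), 'origin': array([0.4101, 0.0209, 1.462 ]), 'attitude': array([ 0.0674, -0.0575, -1.568 ])}
{'clock': np.float64(0.1), 'joints': array([-1.436,  0.478,  0.022,  1.556, -0.011,  1.109, -0.083]), 'qvel': array([ 0.001, -0.002,  0.001, -0.003,  0.   ,  0.002, -0.   ]), 'tau': array([ 4.0000e-03, -5.9776e+01,  1.6140e+00, -2.8196e+01,  1.3000e-02,
        5.0000e-03, -0.0000e+00]), 'tcp_pos': array([0.162, 0.655, 0.244]), 'orientation': array([-3.800e-01, -3.118e+00,  3.000e-03]), 'contact_force': array([0.684, 0.251, 0.267]), 'moment': array([-0.013,  0.018,  0.01 ]), 'gripper_force': np.float64(0.0), 'grip_width': np.float64(0.085)} {'fov_y': 71.30625246202001, 'cx': 256.53323942407616, 'cy': 191.18240835066717, 'tool_from_camera': array([[ 5.85397038e-04,  9.61268424e-01,  2.75613269e-01,
         6.96298247e-02],
       [ 9.99999389e-01, -8.21120797e-04,  7.39880249e-04,
        -5.06305682e-04],
       [ 9.37535308e-04,  2.75612668e-01, -9.61268318e-01,
        -1.27486848e-01],
       [ 0.00000000e+00,  0.00000000e+00,  0.00000000e+00,
         1.00000000e+00]])}
```

View pics/scene0.png

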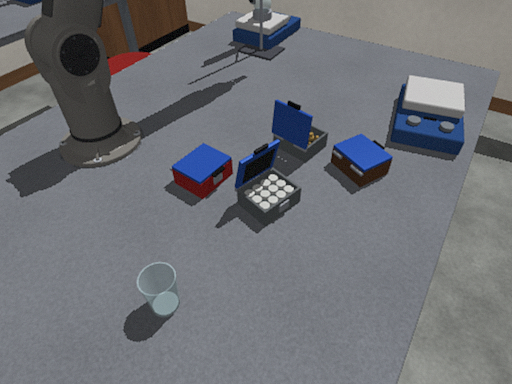

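View pics/top0.png

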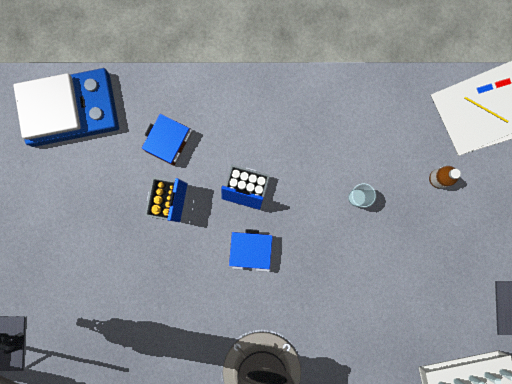

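The top view shows weights case (166,200), vial case (245,187), brown closed look-alike (167,138), red closed look-alike (251,251), and beaker (362,196). I choose (166,200), with brass weights visible and its front facing image-left. Next I check it in a crop and measure.

Run:
```python
from h import *
b=cv2.imread('pics/top0.png')[165:235,130:220]
cv2.imwrite('pics/crop1.png',cv2.resize(b,None,fx=8,fy=8,interpolation=cv2.INTER_CUBIC))
```

```text
(no output)
```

View pics/crop1.png

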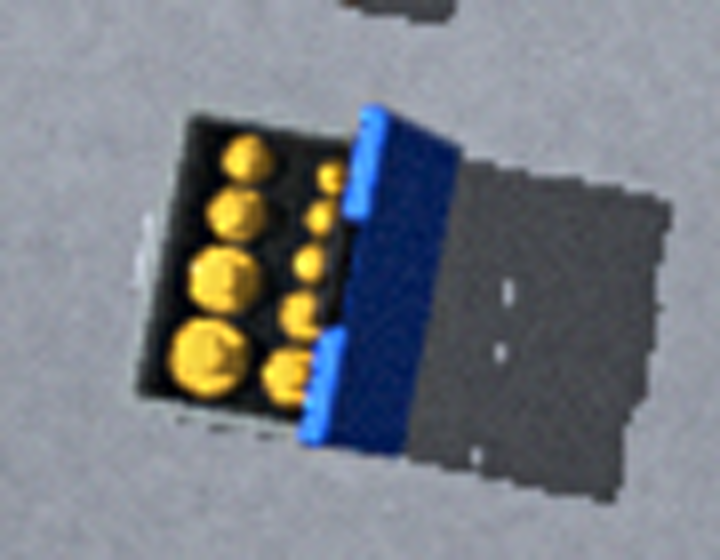

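The crop shows nine brass weights, the front edge at crop x≈140-190 and the lid's outer face on the right with the hinge at x≈410-460.

Run:
```python
from h import *
def at(u,v,z,n='top'):
    a=world(n,[u],[v],np.array([1.]))[0]; o=np.array(eyes.calibration(n)['origin'])
    return o+(a-o)*(z-o[2])/(a[2]-o[2])
for nm,u,v,z in[('F1',190,115,.05),('F2',138,395,.05),('H1',462,150,.05),('H2',408,455,.05),('T1',375,103,.15),('T2',300,440,.15)]:
    print(nm,at(130+u/8,165+v/8,z).round(4), world('top',[130+u/8],[165+v/8])[0].round(3))
# lid outer-face fit, and same from both cameras
P=[]
for n in('top','scene'):
    z=np.load('last_%s.npz'%n);p=z['p'].astype(int);vv,uu=np.nonzero((p[...,2]>60)&(p[...,2]>2*p[...,0])&(z['d']>0))
    X=world(n,uu,vv);m=(np.abs(X[:,0]-.52)<.1)&(X[:,1]>.14)&(X[:,1]<.36)&(X[:,2]>.055);X=X[m]
    print(n,len(X),X.min(0).round(3),X.max(0).round(3)); 
    np.save('lid_%s.npy'%n,X)
    c=X.mean(0);w=np.linalg.svd(X-c)[2][2];w*=np.sign(w[1]);print(c.round(3),w.round(3),'tilt',np.arctan2(np.hypot(*w[:2]),abs(w[2])))
    hi=X[X[:,2]>X[:,2].max()-.01];print(hi.mean(0))
```

```text
F1 [0.5711 0.3239 0.05  ] [0.57  0.322 0.057]
F2 [0.4659 0.3414 0.05  ] [0.466 0.341 0.051]
H1 [0.558  0.2216 0.05  ] [0.558 0.221 0.055]
H2 [0.4438 0.2402 0.05  ] [ 0.445  0.249 -0.006]
T1 [0.564  0.2379 0.15  ] [ 0.582  0.264 -0.007]
T2 [0.4465 0.2622 0.15  ] [ 0.451  0.291 -0.004]
top 494 [0.445 0.225 0.056] [0.564 0.265 0.166]
[0.503 0.242 0.114] [ 0.173  0.973 -0.152] tilt 1.4184115730637565
[0.50981335 0.24803788 0.15897429]
scene 1259 [0.448 0.222 0.055] [0.568 0.264 0.152]
[0.511 0.239 0.106] [ 0.175  0.976 -0.131] tilt 1.4395264390150857
[0.51232604 0.24530333 0.14672792]
```

>>> arm_command(plan="-.029 -.026 0 0;-.029 -.026 0 0;-.029 -.026 0 0;-.029 -.026 0 0;-.029 -.026 0 0;-.029 -.026 0 0;-.029 -.026 0 0;-.029 -.026 0 0;-.029 -.026 0 0;-.029 -.026 0 0;-.029 -.026 0 0;-.029 -.026 0 0;-.029 -.026 0 0;-.029 -.026 0 0;-.029 -.026 0 0;0 0 0 0", hand=1, grip_force=20)

```text
clock: 2.1
tcp_pos: [0.492, 0.1687, 0.2451]
orientation: [0.39, 3.117, -0.002]
contact_force: [-0.4, -0.2, -0.8]
grip_width: 0.0002
gripper_force: 0.0
```

Run:
```python
from h import *
p,d,c=grab('wrist','w1.png')
```

```text
(no output)
```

View pics/w1.png

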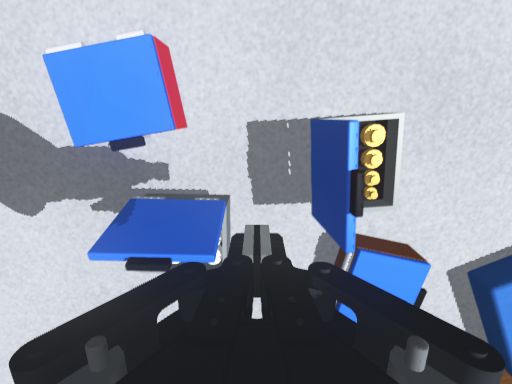

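The wrist view shows the closed fingers (258,240) in the free gap between the vial lid (160,230) and the back of the weight lid (330,180); I move nearer the lid and descend.

>>> arm_command(plan=".001 .0125 0 0;.001 .0125 0 0;0 0 .03 0;0 0 .03 0;0 0 .036 0;0 0 0 0")

```text
clock: 2.9
tcp_pos: [0.4926, 0.1978, 0.1471]
orientation: [-0.376, -3.114, 0.005]
contact_force: [-0.9, 0.2, 0.3]
grip_width: -0.0001
gripper_force: 0.0
```

```bash
cat > path.py <<'E'
from h import *
import sys
t0,t1,n=float(sys.argv[1]),float(sys.argv[2]),int(sys.argv[3]); s=float(sys.argv[4]) if len(sys.argv)>4 else .087
o=r.get_obs();p=np.array(o['tcp_pos']);M=R.from_rotvec(o['orientation']).as_matrix()
print(o['clock'],p.round(4),np.round(o['contact_force'],2))
H=np.array([.501,.231,.05]);f=np.array([.174,.985,0])
pts=[H+(s*np.cos(t)-.01*np.sin(t)-.0145)*f+np.array([0,0,s*np.sin(t)+.01*np.cos(t)+.014]) for t in np.linspace(t0,t1,n)]
prev=p
for q in pts:
    d=(q-prev)@M;prev=q;print('%.4f %.4f %.4f 0;'%tuple(d),end='')
E
python3 path.py 1.42 0.4 18
```

```text
2.9 [0.4926 0.1978 0.1471] [-0.9   0.2   0.27]
-0.0009 0.0230 -0.0045 0;0.0003 0.0052 0.0003 0;0.0003 0.0052 0.0006 0;0.0003 0.0052 0.0010 0;0.0003 0.0051 0.0013 0;0.0003 0.0050 0.0016 0;0.0003 0.0049 0.0019 0;0.0003 0.0048 0.0022 0;0.0003 0.0046 0.0024 0;0.0003 0.0045 0.0027 0;0.0003 0.0043 0.0030 0;0.0003 0.0041 0.0032 0;0.0002 0.0039 0.0035 0;0.0002 0.0037 0.0037 0;0.0002 0.0035 0.0039 0;0.0002 0.0032 0.0041 0;0.0002 0.0030 0.0043 0;0.0002 0.0027 0.0045 0;
```

>>> arm_command(plan="0 .008 -.002 0;0 .008 -.0025 0;0 .007 0 0;.0003 .005 .0003 0;.0003 .005 .0006 0;.0003 .005 .001 0;.0003 .005 .0013 0;.0003 .005 .0016 0;.0003 .005 .0019 0;.0003 .005 .0022 0;.0003 .0046 .0024 0;.0003 .0045 .0027 0;0 0 0 0")

```text
clock: 4.53
tcp_pos: [0.5082, 0.2631, 0.1394]
orientation: [-0.379, -3.118, 0.0]
contact_force: [-0.0, 0.4, 0.6]
grip_width: 0.0002
gripper_force: 0.0
```

```bash
python3 - <<'E'
from h import *
grab('scene','s2.png'); a=cv2.imread('pics/s2.png')[70:220,210:410];cv2.imwrite('pics/s2c.png',cv2.resize(a,None,fx=4,fy=4,interpolation=2))
E
python3 path.py 0.9 0 18
```

```text
4.575 [0.5082 0.2629 0.1396] [-0.41  0.23  0.13]
0.0015 -0.0010 0.0012 0;0.0003 0.0039 0.0026 0;0.0003 0.0037 0.0028 0;0.0002 0.0036 0.0029 0;0.0002 0.0034 0.0031 0;0.0002 0.0032 0.0033 0;0.0002 0.0031 0.0035 0;0.0002 0.0029 0.0036 0;0.0002 0.0027 0.0038 0;0.0002 0.0025 0.0039 0;0.0002 0.0023 0.0040 0;0.0001 0.0020 0.0042 0;0.0001 0.0018 0.0043 0;0.0001 0.0016 0.0044 0;0.0001 0.0014 0.0044 0;0.0001 0.0011 0.0045 0;0.0001 0.0009 0.0045 0;0.0000 0.0007 0.0046 0;
```

View pics/s2c.png

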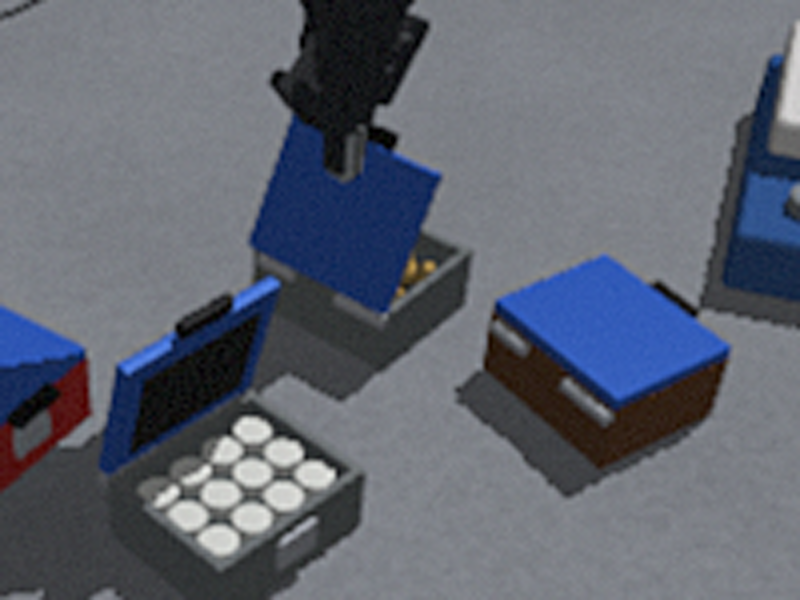

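The crop shows the fingertip (345,165) on the outer face of the weight lid, which is now partly lowered; the vial lid is untouched. Continuing along the arc.

>>> arm_command(plan=".0003 .004 .0035 0;.0003 .0037 .0028 0;.0002 .0036 .0029 0;.0002 .0034 .0031 0;.0002 .0032 .0033 0;.0002 .0031 .0035 0;.0002 .0029 .0036 0;.0002 .0027 .0038 0;.0002 .0025 .0039 0;.0002 .0023 .004 0;0 .002 .0042 0;0 .0018 .0043 0;0 .0016 .0044 0;0 0 0 0")

```text
clock: 6.32
tcp_pos: [0.5147, 0.2987, 0.0919]
orientation: [-0.38, -3.118, 0.001]
contact_force: [0.2, -0.2, 0.5]
grip_width: -0.0003
gripper_force: 0.0
```

```bash
python3 path.py .2 0 5
```

```text
6.325 [0.5147 0.2987 0.0919] [ 0.24 -0.17  0.52]
0.0017 -0.0003 0.0008 0;0.0001 0.0013 0.0042 0;0.0001 0.0010 0.0043 0;0.0001 0.0008 0.0043 0;0.0000 0.0006 0.0043 0;
```

>>> arm_command(plan="0 .0007 .0025 0;0 .0007 .0025 0;0 .0006 .002 0;0 .0005 .002 0;0 .0004 .002 0;0 .0003 .002 0;0 0 .0015 0;0 0 .0015 0;0 0 .001 0;0 0 .001 0;0 0 0 0")

```text
clock: 7.7
tcp_pos: [0.5159, 0.302, 0.0746]
orientation: [0.381, 3.118, 0.0]
contact_force: [-0.1, 0.4, 3.1]
grip_width: -0.0003
gripper_force: 1.2
```

>>> arm_command(plan="0 0 .001 0;0 0 .0005 0;0 0 0 0;0 0 0 0")

```text
clock: 8.2
tcp_pos: [0.5159, 0.302, 0.0744]
orientation: [-0.381, -3.118, -0.001]
contact_force: [-4.3, -2.1, 14.9]
grip_width: 0.0002
gripper_force: 7.3
```

The force rose to 15 N with no further travel, so the lid is on its stop. Retreating upward and checking.

>>> arm_command(plan="0 0 -.002 0;0 0 -.01 0;0 0 -.03 0;0 0 -.04 0;0 0 -.04 0;.03 .03 0 0;.04 .04 0 0;.04 .04 0 0;.04 .04 0 0;0 0 0 0;0 0 0 0")

```text
clock: 9.57
tcp_pos: [0.4065, 0.4831, 0.195]
orientation: [0.38, 3.118, -0.001]
contact_force: [0.9, 0.1, 0.4]
grip_width: 0.0004
gripper_force: 0.0
```

Run:
```python
from h import *
for n in('scene','top'):
    grab(n,n+'3.png')
    z=np.load('last_%s.npz'%n);p=z['p'].astype(int);vv,uu=np.nonzero((p[...,2]>60)&(p[...,2]>2*p[...,0])&(z['d']>0))
    X=world(n,uu,vv);q=X-[.501,.231,0];s=q@[.174,.985,0];l=q@[.985,-.174,0]
    m=(abs(l)<.05)&(s>.0)&(s<.1)&(X[:,2]<.15);A=np.c_[s[m],np.ones(m.sum())]
    print(n,m.sum(),np.linalg.lstsq(A,X[m,2],rcond=None)[0],np.median(X[m,2]))
a=cv2.imread('pics/scene3.png')
cv2.imwrite('pics/f.png',cv2.resize(a,(768,576)))
```

```text
scene 703 [0.02564743 0.05728221] 0.058955859374278496
top 1012 [0.01056503 0.05894471] 0.059490260756721036
```

View pics/f.png

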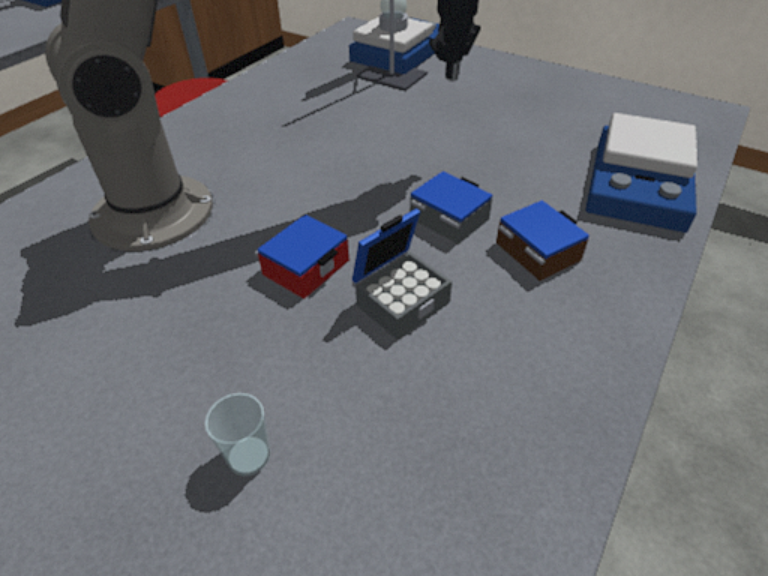

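The picture shows the weight case (450,200) shut with its top at about 59 mm (level within noise). The vial lid (388,245) is still open, the beaker (238,430) is standing, and the arm is clear.

```bash
python3 -c "
from h import *
print(ticket.hand_in())"
```

```text
the job is handed in; nothing more can be done
None
```

I closed the lid of the weight case gently onto its stop, left the vial lid open and the beaker standing where it was, and handed the job in at about 10 s.

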